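# Open the instrument carrier's gate and hold it wide

## Robot

A 6-joint arm with a two-finger parallel gripper is mounted at the origin on the work surface. World frame = base frame: x ahead of the robot, y to its left, z up, the work surface at z = 0. Lengths are in m, angles in rad, forces in N, time in s.
With the tool pointing down it reaches from about 0.35 to 0.875 m from the base axis. Payload 4.2 kg.
Tool frame: the origin (TCP) lies at the very end of the fingers, on their centre line; the grasp point (between the pads) lies 19 mm behind it; z points along the fingers, y is the line along which they close (so a half turn about z gives the same grasp; the last joint's range is limited). The gripper opens to 87 mm and grips with 3 to 60 N. Pads are 19 mm wide; open, the fingers measure 117 mm over their backs; the gripper's body (75 mm by 190 mm) begins 51 mm behind the grasp point.
Start: joints at [1.431, 0.385, 0.008, 0, -1.194, -0.259], TCP at [0.243, 0.576, 0.223] pointing down, gripper open.
Joint ranges: [-3.14, 3.14], [-1.21, 2.06], [-1.07, 1.41], [-3.16, 2.05], [-2.99, -0.16], [-3.1, 3.1]. Speed limits (rad/s): [2.79, 2.79, 3.14, 3.14, 3.14, 3.14].

## Interface

Orientations are given as a unit quaternion [x, y, z, w].
In Python, from cell import manip, vision, finder gives the robot as it stands.
- The arm moves only by the tool play_rows, never from a script. Its argument "moves" is a list of rows, each an object of numbers: "dx", "dy", "dz": the shift along the tool's x, y, z in cm; "ax", "ay", "az": the turn, a rotation vector about the tool's x, y, z in degrees; "hand": the opening, from 0 (shut) to 1 (fully open). A call has 1 to 8 rows; each row is the pose to reach, as a shift and turn from the pose commanded when the call began, along the tool's axes at that moment; what a row does not reach only later rows make up. A row lasts 1/8 s, in which the tool goes at most 62.5 mm and 10.7 degrees, less where a joint would pass 70% of its speed; a pose out of reach is approached as far as the arm can. A call with a gripper value outside its range is refused whole. The fingers move at their own pace and stop on an object; "newtons" is the grip in N (left out, the last holds). Time passes only in rows, so rows that repeat a pose let the fingers close. It gives the time, the measured TCP pose, the force, the opening and the grip force at its end, in the units of the state.
- manip.sense(): the state, without advancing time (a new reading comes with each control period).
- vision.read_camera(name): name is "side" or "top" or "wrist"; returns a dict with "color" (420x560x3 uint8, red, green, blue), "range_z" (420x560 float32, m along the optical axis (not along the pixel's ray), 0 where there is no reading), "vfov" (degrees; the focal length in pixels is half the picture's height over the tangent of half this angle, whatever the lens; pixels are square), "cx", "cy" (the principal point, pixels), "dist_coeffs" ([k1, k2, p1, p2, k3] as OpenCV has them; the pictures are not rectified), "position" and "attitude" of the camera in the world. Camera axes: x right, y down, z forward; pixel columns grow to the right and rows downward; lengths in m; the calibration is good to about 2 mm. A picture is of the moment at which its call begins.
- manip.job_done(): hands the job in; it is judged then, once.
Trained networks look in the newest picture that a camera, given by its name, has taken for a name from the list of things; names that differ only in an ending like _2 or _b are one class to them, and where a whole thing is asked for, a point or a joint stands for the part that bears it (a point fixed in the world has none). Each returns a list of dicts, best first, with "p" (0 to 1); they miss things now and then, are a little off and sometimes report something else, mostly with a low value. They report only what shows in the picture. A call takes as long as a camera call.
- finder.spot_in(target, camera): "centre" ([row, column] in pixels, amid what is visible of it).
The state is a dict: "t": time; "joint_positions": joint angles; "joint_vel": joint speeds; "effort": joint torques, N m; "tcp_pos": TCP position; "eef_rot": TCP orientation; "force": force on the tool from outside, world axes, zero at the start; "torque": the same for the moment, N m; "gripper_width": finger opening in m; "gripper_force": force on a finger pad.
Only numpy, scipy, OpenCV 4.12 (cv2) and the standard library are available. Lean on these libraries where they do the work, as an engineer would, in place of code of your own. Each camera call takes 0.05 s, during which the arm holds its last target. There are 200 camera calls.

## Task

On the instrument carrier, squeeze the blue catch fully against its grey post with the gripper, then the yellow one in the same way, each until it stays back. Then swing the gate out by its green grip post, past the spring dome that stops it half-way, to about a right angle, and finish while still holding it there by the post, steady, so that the tray can be taken out. Leave the tray, bottle, bowl and cup alone.

Things in the scene. Friction and masses are not known exactly. Their poses are not given: they have to be found in the camera images.
- carrier: Fixed blue-sided instrument carrier (250 deep, 210 wide, 140 high). Origin: on the table under the middle of its front line, in the plane of the closed gate; x points into the carrier (away from the robot), y to its left seen from the robot, z up. A 20 mm high sill reaches 100 mm in front of the gate; a beam 10 to 75 mm behind the gate, top at 140 mm, carries the two catches.
- gate_hinge (a point): Point on the gate's upright hinge axis, 85 mm to the left (+y of the carrier) of the carrier's origin, 175 mm above the table.
- gate (a joint): Gate angle in rad: 0 shut, stop at 1.75. A steel-framed clear panel 12 mm thick, 30 to 140 mm above the table, running 172 mm from the hinge to the carrier's right (-y); swings out over the sill towards the robot, clockwise from above. Both catches lock it (3 mm play). A spring pulls it shut, at the grip post about 1 N when shut, 3 N when wide; let go, it falls back to about 0.75, against the dome.
- grip_post: Green upright round grip post, 16 mm diameter, 66 mm high, standing on the gate's top edge near its free end, 155 mm from the hinge axis. Origin: centre of its foot, 140 mm above the table (top at 206 mm); x is the gate's normal (towards the inside), y along the gate to the hinge; it turns with the gate.
- dome_top (a point): Top of the brass spring dome (24 mm across, 15 mm above the sill) on the sill, the gate's detent: the gate's lower edge meets it at about 0.45 rad and is past it by 0.75 rad; it takes up to about 13 N at the grip post to press the gate over it.
- grip_mid (a point): Point on the grip post's axis at half height, 175 mm above the table: the place to grip.
- blue_tail (a joint): Blue catch lever angle in rad: 0 locked, 0.35 fully squeezed (its stop). The lever carries a hooked nose over the gate's edge, which clears the gate from about 0.27. It is stiff (about 2.5 N at the bar) and stays where it is left. The two catches are alike but for colour and stand 40 and 100 mm from the hinge; which is where varies.
- blue_bar (a point): Centre of the blue level cross-bar on top of the lever: 14 mm diameter, 28 mm long across (along the carrier's y). Locked: 9 mm behind the gate's plane (+x of the carrier), 200 mm above the table; squeezing brings it 19 mm further back (+x), to 203 mm above the table, up against the grey post.
- blue_post: Fixed grey post behind the blue bar: 12 mm thick (carrier's x), 24 mm wide (y), 72 mm high, top 215 mm above the table. Origin: centre of its foot, 143 mm above the table, 44 mm behind the gate's plane; axes as the carrier's.
- blue_squeeze (a point): Fixed point to centre the gripper on for the blue catch, 203 mm above the table: midway between the post's back face and the front face of the fully squeezed bar (29 mm apart along the carrier's x, the closing direction). Locked, the bar's front face lies 33 mm in front of it. The post does not give, so centre the fingers here, not on the locked catch. Free air before and behind.
- yellow_tail (a joint): Yellow catch lever angle in rad: 0 locked, 0.35 fully squeezed (its stop). The lever carries a hooked nose over the gate's edge, which clears the gate from about 0.27. It is stiff (about 2.5 N at the bar) and stays where it is left. The two catches are alike but for colour and stand 40 and 100 mm from the hinge; which is where varies.
- yellow_bar (a point): Centre of the yellow level cross-bar on top of the lever: 14 mm diameter, 28 mm long across (along the carrier's y). Locked: 9 mm behind the gate's plane (+x of the carrier), 200 mm above the table; squeezing brings it 19 mm further back (+x), to 203 mm above the table, up against the grey post.
- yellow_post: Fixed grey post behind the yellow bar: 12 mm thick (carrier's x), 24 mm wide (y), 72 mm high, top 215 mm above the table. Origin: centre of its foot, 143 mm above the table, 44 mm behind the gate's plane; axes as the carrier's.
- yellow_squeeze (a point): Fixed point to centre the gripper on for the yellow catch, 203 mm above the table: midway between the post's back face and the front face of the fully squeezed bar (29 mm apart along the carrier's x, the closing direction). Locked, the bar's front face lies 33 mm in front of it. The post does not give, so centre the fingers here, not on the locked catch. Free air before and behind.
- tray_mid (a point): Loose steel instrument tray (150 x 130 x 28 mm) inside the carrier; its centre. Bystander.
- sanitiser_mid (a point): Loose white bottle with blue cap, 60 mm diameter, 150 mm high, on the table to the left; its centre. Bystander.
- bowl_mid (a point): Loose steel bowl, 110 mm across, 50 mm high, on the table to the right; its centre. Bystander.
- cup_mid (a point): Loose clear cup, 70 mm across, 85 mm high, on the table to the left; its centre. Bystander.

How it is judged:
By the outcome, as a careful person would: the job done as asked, in the order asked, and still so for the second after the job is handed in, while the arm keeps its last pose, push and grip.
It also fails if it takes over 53 s, if anything falls off the work surface, if the arm or the gripper's body presses on something with over 40 N, if the wrist force passes 120 N, or if a joint passes its speed limit or range.

## Working session

There is one attempt and no reset: what is moved stays moved. The work goes in short steps, Python scripts to look and compute and a tool call to move; the robot and the scene stay as the last step left them, time stands still between calls to the robot, and variables do not carry over. Pictures are saved under pics/ and viewed, at most 10 in all, crops included, and the job is handed in when it is done.

Besides the shell and the picture viewer there is one more tool, called after "Request:" as name(argument=value, ...) on one line, values as JSON. play_rows: Moves the arm, as the interface text tells. Its arguments: {"type":"object","properties":{"moves":{"type":"array","items":{"type":"object","properties":{"dx":{"type":"number"},"dy":{"type":"number"},"dz":{"type":"number"},"ax":{"type":"number"},"ay":{"type":"number"},"az":{"type":"number"},"hand":{"type":"number"}}}},"newtons":{"type":"number"}},"required":["moves"]}

```bash
mkdir -p pics; cat > h.py <<'E'
import numpy as np, cv2
from scipy.spatial.transform import Rotation as R
from cell import manip, vision, finder
def ray(im,r,c):
    h=im["color"].shape[0]; f=h/2/np.tan(np.radians(im["vfov"])/2)
    K=np.array([[f,0,im["cx"]],[0,f,im["cy"]],[0,0,1]])
    u=cv2.undistortPoints(np.array([[[c,r]]],float),K,np.array(im["dist_coeffs"],float))[0,0]
    return np.array([u[0],u[1],1.])
def Rc(im):
    a=np.array(im["attitude"],float)
    return R.from_quat(a).as_matrix() if a.size==4 else a.reshape(3,3)
def world(im,r,c,z=None):
    d=Rc(im)@ray(im,r,c); p=np.array(im["position"])
    if z is not None: return p+d*(z-p[2])/d[2]
    r,c=int(round(r)),int(round(c)); w=im["range_z"][r-1:r+2,c-1:c+2]; w=w[w>0]
    return p+d*np.median(w) if w.size else None
E
cat > a.py <<'E'
from h import *
np.set_printoptions(precision=4,suppress=True)
print(manip.sense())
for cam in ["top","side"]:
    im=vision.read_camera(cam); cv2.imwrite(f"pics/{cam}0.png",im["color"][...,::-1])
    print(cam,im["position"],im["attitude"],im["vfov"])
    for t in ["carrier","grip_post","blue_bar","blue_post","yellow_bar","yellow_post","dome_top","sanitiser_mid","bowl_mid","cup_mid","tray_mid"]:
        for d in finder.spot_in(t,cam)[:2]:
            print(t,round(d["p"],2),d["centre"],world(im,*d["centre"]))
E
python3 a.py
```

```text
{'t': 0.0, 'joint_positions': array([ 1.4306,  0.3856,  0.0067, -0.0005, -1.194 , -0.2586]), 'joint_vel': array([-0.0003, -0.0005, -0.0017, -0.0006, -0.    , -0.0003]), 'effort': array([ -0.0012, -39.0664,  18.7398,   4.2197,   0.0108,  -0.0002]), 'tcp_pos': array([0.2424, 0.5754, 0.2215]), 'eef_rot': array([ 0.9802, -0.1982, -0.0002,  0.0011]), 'force': array([-0.484 ,  0.6246, -0.6177]), 'torque': array([0.0284, 0.055 , 0.0598]), 'gripper_force': 0.0, 'gripper_width': 0.08717197836332088}
top [0.3941 0.0146 1.3979] [-0.6948  0.7135 -0.0655  0.0626] 49.77348990215604
carrier 0.68 [178.8, 306.3] [ 0.6858 -0.0661  0.1643]
grip_post 0.71 [179.9, 307.2] [ 0.6855 -0.0693  0.1519]
blue_bar 0.47 [184.3, 287.4] [ 0.6623 -0.0119  0.2051]
blue_post 0.54 [173.9, 287.1] [ 0.6928 -0.012   0.1983]
yellow_bar 0.55 [189.9, 307.0] [ 0.6541 -0.0669  0.164 ]
yellow_post 0.62 [174.0, 310.1] [ 0.687  -0.0736  0.2139]
dome_top 0.62 [178.6, 305.4] [ 0.6886 -0.0642  0.155 ]
bowl_mid 0.84 [251.5, 372.4] [ 0.489  -0.2714  0.0048]
cup_mid 0.55 [284.1, 161.8] [0.4071 0.3748 0.0025]
cup_mid 0.53 [178.9, 285.6] 
[... 248 characters left out ...]
0.6683 -0.0202  0.1757]
grip_post 0.47 [222.3, 312.4] [ 0.6333 -0.1236  0.1771]
blue_bar 0.53 [197.8, 304.2] [ 0.6614 -0.0139  0.1658]
blue_bar 0.27 [213.8, 306.4] [ 0.6415 -0.0719  0.1622]
blue_post 0.68 [187.7, 316.6] [ 0.692  -0.0206  0.1936]
yellow_bar 0.54 [207.9, 312.4] [ 0.6781 -0.0297  0.1395]
yellow_post 0.74 [203.9, 329.2] [ 0.6956 -0.0856  0.1868]
yellow_post 0.39 [195.5, 304.3] [ 0.6655 -0.0052  0.166 ]
dome_top 0.86 [239.7, 341.2] [ 0.6905 -0.1656  0.1377]
dome_top 0.25 [211.6, 310.5] [ 0.652  -0.0728  0.1666]
sanitiser_mid 0.79 [165.7, 257.6] [0.641  0.2924 0.0862]
sanitiser_mid 0.19 [220.5, 358.1] [ 0.8368 -0.0047  0.0295]
bowl_mid 0.71 [323.2, 274.6] [ 0.4886 -0.2433  0.013 ]
```

```bash
python3 - <<'E'
import cv2
a=cv2.imread("pics/top0.png")[80:290,220:420]; b=cv2.imread("pics/side0.png")[130:290,210:410]
cv2.imwrite("pics/c1.png",cv2.resize(a,None,fx=2.85,fy=2.85,interpolation=cv2.INTER_CUBIC))
cv2.imwrite("pics/c2.png",cv2.resize(b,None,fx=3.7,fy=3.7,interpolation=cv2.INTER_CUBIC))
E
```

```text
(no output)
```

View pics/c1.png

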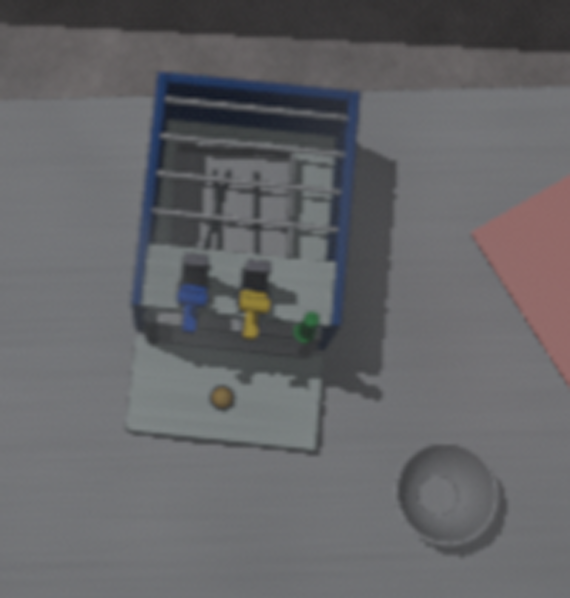

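View pics/c2.png

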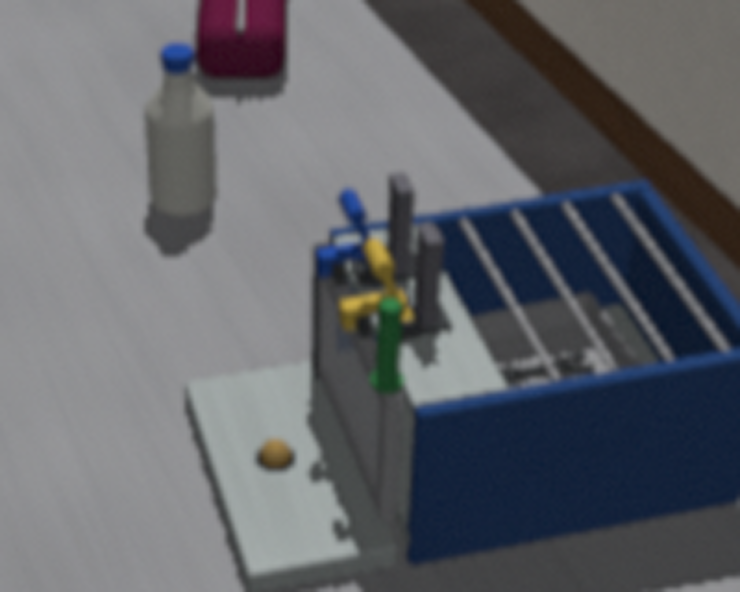

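The top view shows blue as the near-hinge catch (crop bar at 193,292), yellow next (255,300), and the green post at right (311,320). The dome is at (222,397), and the gate is shut. The side view agrees: bars at (352,206) and (379,260), green top at (389,303). Next I fit the carrier pose from these points.

```bash
cat > fit.py <<'E'
from h import *
from scipy.optimize import least_squares
np.set_printoptions(precision=4,suppress=True)
T={"top":(2.85,220,80,[((195,261),(.044,.045,.215)),((257,267),(.044,-.015,.215)),((193,292),(.009,.045,.205)),((255,299),(.009,-.015,.205)),((311,319),(0,-.07,.206)),((128,431),(-.1,.105,.02)),((316,449),(-.1,-.105,.02)),((160,74),(.25,.105,.14)),((358,92),(.25,-.105,.14))]),
"side":(3.7,210,130,[((400,179),(.044,.045,.215)),((430,229),(.044,-.015,.215)),((352,206),(.009,.045,.2)),((379,260),(.009,-.015,.2)),((389,303),(0,-.07,.206)),((388,383),(0,-.07,.14)),((250,577),(-.1,-.105,.02))])}
obs=[]
for cam,(s,ox,oy,L) in T.items():
    im=vision.read_camera(cam); f=210/np.tan(np.radians(im["vfov"])/2); K=np.array([[f,0,im["cx"]],[0,f,im["cy"]],[0,0,1]])
    M=Rc(im).T; rv=cv2.Rodrigues(M)[0]; t=-M@im["position"]
    obs.append((np.array([p for _,p in L]),np.array([[ox+u/s,oy+v/s] for (u,v),_ in L]),rv,t,K,np.array(im["dist_coeffs"],float)))
def res(q):
    out=[]
    for P,uv,rv,t,K,D in obs:
        W=R.from_euler('z',q[2]).apply(P)+[q[0],q[1],0]
        out.append((cv2.projectPoints(W,rv,t,K,D)[0][:,0]-uv).ravel())
    return np.concatenate(out)
s=least_squares(res,[.65,-.05,-.05],loss='soft_l1')
print(s.x,np.degrees(s.x[2])); print(res(s.x).reshape(-1,2).round(1).tolist())
for n,p in dict(bsq=(.0355,.045,.203),ysq=(.0355,-.015,.203),grip=(0,-.07,.175),hinge=(0,.085,.175)).items(): print(n,R.from_euler('z',s.x[2]).apply(p)+[s.x[0],s.x[1],0])
E
python3 fit.py
```

```text
[ 0.6491 -0.0545 -0.1334] -7.644088473571362
[[0.1, -1.3], [0.5, -1.1], [-0.6, 1.2], [-0.3, 1.1], [0.1, -0.6], [-1.9, -1.6], [0.4, -0.7], [-1.2, 1.1], [0.5, 2.0], [0.4, 0.7], [-0.1, 0.8], [-0.1, 0.4], [-0.4, -0.4], [0.3, 0.2], [-0.5, 0.1], [0.5, 0.2]]
bsq [ 0.6902 -0.0146  0.203 ]
ysq [ 0.6823 -0.074   0.203 ]
grip [ 0.6398 -0.1238  0.175 ]
hinge [0.6604 0.0298 0.175 ]
```

```bash
cat >> h.py <<'E'
def move(p,tooly_deg):
    s=manip.sense(); R0=R.from_quat(s["eef_rot"]); a=np.radians(tooly_deg)
    y=np.array([np.cos(a),np.sin(a),0]); z=np.array([0,0,-1.]); R1=R.from_matrix(np.c_[np.cross(y,z),y,z])
    d=R0.inv().apply(np.array(p)-s["tcp_pos"])*100; r=(R0.inv()*R1).as_rotvec(degrees=True)
    print("t",round(s["t"],2),"d cm",d.round(2),"a deg",r.round(1),"F",s["force"].round(1))
E
python3 -c "
from h import *
move((.69,-.015,.30),172.4)"
```

```text
t 1.3 d cm [64.17 37.09 -7.75] a deg [ 0.   0.  74.8] F [0.2 0.5 0. ]
```

Request:
play_rows(moves=[{"dx": 64.2,"dy": 37.1,"dz": -7.8,"az": 74.8,"hand": 1},{"dx": 64.2,"dy": 37.1,"dz": -7.8,"az": 74.8,"hand": 1},{"dx": 64.2,"dy": 37.1,"dz": -7.8,"az": 74.8,"hand": 1},{"dx": 64.2,"dy": 37.1,"dz": -7.8,"az": 74.8,"hand": 1},{"dx": 64.2,"dy": 37.1,"dz": -7.8,"az": 74.8,"hand": 1},{"dx": 64.2,"dy": 37.1,"dz": -7.8,"az": 74.8,"hand": 1},{"dx": 64.2,"dy": 37.1,"dz": -7.8,"az": 74.8,"hand": 1},{"dx": 64.2,"dy": 37.1,"dz": -7.8,"az": 74.8,"hand": 1}], newtons=20)

```text
invalid input at $.moves[0]: expected keys dx, dy, dz, ax, ay, az, hand
```

```bash
python3 -c "
from h import *
move((.69,-.015,.30),172.4)"
```

```text
t 1.3 d cm [64.17 37.09 -7.75] a deg [ 0.   0.  74.8] F [0.2 0.5 0. ]
```

Request:
play_rows(moves=[{"dx": 64.2,"dy": 37.1,"dz": -7.8,"ax": 0,"ay": 0,"az": 74.8,"hand": 1},{"dx": 64.2,"dy": 37.1,"dz": -7.8,"ax": 0,"ay": 0,"az": 74.8,"hand": 1},{"dx": 64.2,"dy": 37.1,"dz": -7.8,"ax": 0,"ay": 0,"az": 74.8,"hand": 1},{"dx": 64.2,"dy": 37.1,"dz": -7.8,"ax": 0,"ay": 0,"az": 74.8,"hand": 1},{"dx": 64.2,"dy": 37.1,"dz": -7.8,"ax": 0,"ay": 0,"az": 74.8,"hand": 1},{"dx": 64.2,"dy": 37.1,"dz": -7.8,"ax": 0,"ay": 0,"az": 74.8,"hand": 1},{"dx": 64.2,"dy": 37.1,"dz": -7.8,"ax": 0,"ay": 0,"az": 74.8,"hand": 1},{"dx": 64.2,"dy": 37.1,"dz": -7.8,"ax": 0,"ay": 0,"az": 74.8,"hand": 1}], newtons=20)

```text
t: 2.3
tcp_pos: [0.5438, 0.1777, 0.2754]
eef_rot: [-0.658, 0.753, -0.0, 0.0]
force: [0.6, 1.2, 0.2]
gripper_width: 0.0874
gripper_force: 0.0
```

```bash
python3 -c "
from h import *
move((.69,-.015,.30),172.4)"
```

```text
t 2.3 d cm [ 17.14 -17.07  -2.45] a deg [-0.   0.  -0.1] F [0.6 1.2 0.2]
```

Request:
play_rows(moves=[{"dx": 17.1,"dy": -17.1,"dz": -2.4,"ax": 0,"ay": 0,"az": 0,"hand": 1},{"dx": 17.1,"dy": -17.1,"dz": -2.4,"ax": 0,"ay": 0,"az": 0,"hand": 1},{"dx": 17.1,"dy": -17.1,"dz": -2.4,"ax": 0,"ay": 0,"az": 0,"hand": 1},{"dx": 17.1,"dy": -17.1,"dz": -2.4,"ax": 0,"ay": 0,"az": 0,"hand": 1},{"dx": 17.1,"dy": -17.1,"dz": -2.4,"ax": 0,"ay": 0,"az": 0,"hand": 1},{"dx": 17.1,"dy": -17.1,"dz": -2.4,"ax": 0,"ay": 0,"az": 0,"hand": 1}])

```text
t: 3.05
tcp_pos: [0.6892, -0.0127, 0.2983]
eef_rot: [-0.658, 0.753, 0.0, -0.0]
force: [0.1, 0.7, 0.2]
gripper_width: 0.0869
gripper_force: 0.0
```

```bash
python3 - <<'E'
from h import *
move((.69,-.0146,.30),172.4)
im=vision.read_camera("wrist"); c=im["color"]; print(im["position"],Rc(im).round(3).tolist(),im["vfov"])
cv2.imwrite("pics/w1.png",c[...,::-1])
for t in ["blue_bar","blue_post","yellow_bar","yellow_post","grip_post"]:
    for d in finder.spot_in(t,"wrist")[:1]: print(t,round(d["p"],2),d["centre"],world(im,*d["centre"]))
E
```

```text
t 3.05 d cm [ 0.18 -0.1  -0.17] a deg [ 0.1  0.  -0.1] F [0.1 0.7 0.2]
[ 0.68114687 -0.07842236  0.46073928] [[-0.991, 0.131, 0.031], [0.135, 0.961, 0.242], [0.002, 0.244, -0.97]] 58.42080344649657
blue_bar 0.67 [202.1, 307.4] [ 0.66684991 -0.01724051  0.20667297]
blue_post 0.91 [203.3, 258.6] [ 0.69988383 -0.02296832  0.21548447]
yellow_bar 0.74 [122.0, 306.4] [ 0.66106024 -0.07141322  0.20530577]
yellow_post 0.79 [126.2, 258.3] [ 0.69274982 -0.07318534  0.21484896]
grip_post 0.65 [49.5, 325.6] [ 0.64312668 -0.11573683  0.20468897]
```

View pics/w1.png

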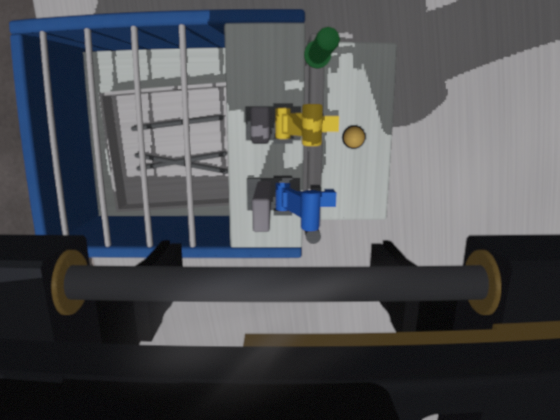

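The wrist picture shows the blue bar at about (row 210, col 311) with its post at (203,260). Yellow is at (124,312) with its post at (124,260), and the green post top is at (38,328). All are locked and clear. I'll refine the post and bar positions from the depth image.

```bash
cat > near.py <<'E'
from h import *
np.set_printoptions(precision=4,suppress=True)
def cloud(im):
    h,w=im["range_z"].shape; f=h/2/np.tan(np.radians(im["vfov"])/2)
    K=np.array([[f,0,im["cx"]],[0,f,im["cy"]],[0,0,1]])
    g=np.mgrid[0:h,0:w][::-1].reshape(2,-1).T.astype(float)
    u=cv2.undistortPoints(g[:,None],K,np.array(im["dist_coeffs"],float))[:,0]
    P=np.c_[u,np.ones(len(u))]*im["range_z"].reshape(-1,1)
    return (P@Rc(im).T+im["position"]), im["range_z"].ravel()>0
E
cat > b.py <<'E'
from near import *
im=vision.read_camera("wrist"); P,ok=cloud(im)
hsv=cv2.cvtColor(im["color"],cv2.COLOR_RGB2HSV).reshape(-1,3)
Q=R.from_euler('z',.1334).apply(P-[.6491,-.0545,0])  # carrier coords, fit
inn=ok&(abs(Q[:,0]-.02)<.06)&(abs(Q[:,1])<.1)
def st(n,m):
    q=Q[m]; print(n,m.sum(),"med",np.median(q,0),"x",np.percentile(q[:,0],[3,97]),"y",np.percentile(q[:,1],[3,97]))
for n,y in (("bpost",.045),("ypost",-.015)): st(n,inn&(Q[:,2]>.211)&(Q[:,0]>.03)&(abs(Q[:,1]-y)<.025))
S=hsv[:,1]>120;H=hsv[:,0]
st("bbar",inn&S&(H>100)&(H<125)&(Q[:,2]>.198))
st("ybar",inn&S&(H>15)&(H<35)&(Q[:,2]>.198))
st("green",inn&S&(H>45)&(H<85)&(Q[:,2]>.200))
E
python3 b.py
```

```text
bpost 25466 med [0.0542 0.0224 0.4112] x [0.0314 0.0785] y [0.0209 0.0481]
ypost 666 med [ 0.0453 -0.0136  0.215 ] x [0.0396 0.0506] y [-0.0243 -0.0027]
bbar 754 med [0.0111 0.0443 0.2059] x [0.0044 0.0174] y [0.0325 0.0586]
ybar 5467 med [-0.0036  0.0237  0.396 ] x [-0.0229  0.0267] y [-0.0214  0.0248]
green 444 med [ 0.0017 -0.0674  0.2059] x [-0.0049  0.0082] y [-0.0741 -0.0606]
```

```bash
cat >> h.py <<'E'
def C(x,y,z): return R.from_euler('z',-.1334).apply([x+.0016,y+.0008,z])+np.array([.6491,-.0545,0])
E
python3 -c "
from h import *
print(C(.0355,.045,.184));move(C(.0355,.045,.184),172.4)"
```

```text
[ 0.691962   -0.01404139  0.184     ]
t 3.4 d cm [ 0.19 -0.3  11.53] a deg [-0.  0.  0.] F [-0.8 -0.4 -0.7]
```

Request:
play_rows(moves=[{"dx": 0.2,"dy": -0.3,"dz": 4,"ax": 0,"ay": 0,"az": 0,"hand": 1},{"dx": 0.2,"dy": -0.3,"dz": 8,"ax": 0,"ay": 0,"az": 0,"hand": 1},{"dx": 0.2,"dy": -0.3,"dz": 11.5,"ax": 0,"ay": 0,"az": 0,"hand": 1},{"dx": 0.2,"dy": -0.3,"dz": 11.5,"ax": 0,"ay": 0,"az": 0,"hand": 1},{"dx": 0.2,"dy": -0.3,"dz": 11.5,"ax": 0,"ay": 0,"az": 0,"hand": 1}])

```text
t: 4.03
tcp_pos: [0.6933, -0.015, 0.1859]
eef_rot: [-0.659, 0.752, -0.001, 0.001]
force: [-0.1, 0.6, 1.6]
gripper_width: 0.0869
gripper_force: 0.0
```

```bash
python3 -c "
from h import *
move(C(.0355,.045,.184),172.4)"
```

```text
t 4.03 d cm [-0.08  0.15  0.19] a deg [-0.2 -0.  -0. ] F [-0.1  0.6  1.6]
```

Good; close with a small correction.

Request:
play_rows(moves=[{"dx": -0.1,"dy": 0.1,"dz": 0.1,"ax": 0,"ay": 0,"az": 0,"hand": 0},{"dx": -0.1,"dy": 0.1,"dz": 0.1,"ax": 0,"ay": 0,"az": 0,"hand": 0},{"dx": -0.1,"dy": 0.1,"dz": 0.1,"ax": 0,"ay": 0,"az": 0,"hand": 0},{"dx": -0.1,"dy": 0.1,"dz": 0.1,"ax": 0,"ay": 0,"az": 0,"hand": 0},{"dx": -0.1,"dy": 0.1,"dz": 0.1,"ax": 0,"ay": 0,"az": 0,"hand": 0},{"dx": -0.1,"dy": 0.1,"dz": 0.1,"ax": 0,"ay": 0,"az": 0,"hand": 0},{"dx": -0.1,"dy": 0.1,"dz": 0.1,"ax": 0,"ay": 0,"az": 0,"hand": 0},{"dx": -0.1,"dy": 0.1,"dz": 0.1,"ax": 0,"ay": 0,"az": 0,"hand": 0}], newtons=25)

```text
t: 5.03
tcp_pos: [0.6913, -0.0141, 0.1828]
eef_rot: [-0.658, 0.753, 0.0, -0.0]
force: [-3.6, 0.1, 2.7]
gripper_width: 0.0279
gripper_force: 25.0
```

Request:
play_rows(moves=[{"dx": 0,"dy": 0,"dz": 0,"ax": 0,"ay": 0,"az": 0,"hand": 1},{"dx": 0,"dy": 0,"dz": 0,"ax": 0,"ay": 0,"az": 0,"hand": 1},{"dx": 0,"dy": 0,"dz": 0,"ax": 0,"ay": 0,"az": 0,"hand": 1},{"dx": 0,"dy": 0,"dz": 0,"ax": 0,"ay": 0,"az": 0,"hand": 1},{"dx": 0,"dy": 0,"dz": -3,"ax": 0,"ay": 0,"az": 0,"hand": 1},{"dx": 0,"dy": 0,"dz": -7,"ax": 0,"ay": 0,"az": 0,"hand": 1},{"dx": 6,"dy": 0,"dz": -7,"ax": 0,"ay": 0,"az": 0,"hand": 1},{"dx": 6,"dy": 0,"dz": -7,"ax": 0,"ay": 0,"az": 0,"hand": 1}])

```text
t: 6.02
tcp_pos: [0.683, -0.0765, 0.2536]
eef_rot: [-0.657, 0.754, -0.0, 0.0]
force: [0.7, -0.0, -0.4]
gripper_width: 0.0863
gripper_force: 0.0
```

```bash
python3 - <<'E'
from near import *
move(C(.0355,-.015,.184),172.4)
im=vision.read_camera("side"); P,ok=cloud(im)
cv2.imwrite("pics/s2.png",cv2.resize(im["color"][150:270,240:400,::-1],None,fx=4,fy=4))
hsv=cv2.cvtColor(im["color"],cv2.COLOR_RGB2HSV).reshape(-1,3)
Q=R.from_euler('z',.1334).apply(P-[.6491,-.0545,0])-[.0016,.0008,0]
for n,a,b,y in (("b",100,125,.045),("y",15,35,-.015)):
    m=ok&(hsv[:,1]>120)&(hsv[:,0]>a)&(hsv[:,0]<b)&(Q[:,2]>.19)&(Q[:,2]<.22)&(abs(Q[:,1]-y)<.025); print(n,m.sum(),np.median(Q[m],0))
E
```

```text
t 6.03 d cm [-0.31 -0.05  6.96] a deg [-0.1  0.  -0.3] F [ 0.7 -0.  -0.4]
b 49 [0.0254 0.0374 0.2065]
y 54 [ 0.0062 -0.0211  0.204 ]
```

View pics/s2.png

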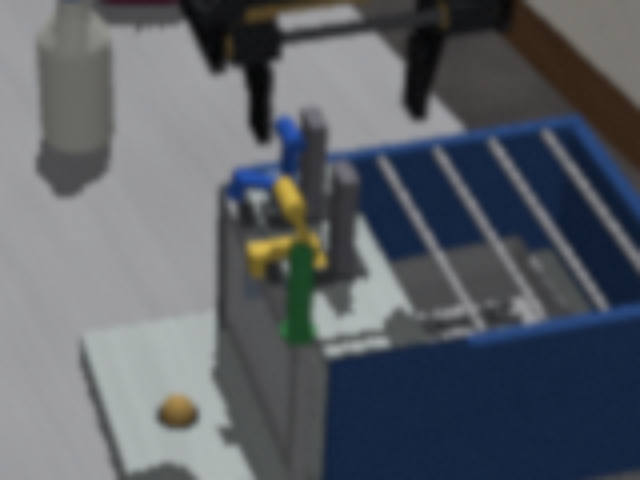

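The blue bar (288,135) is now against its post, 19 mm back, and yellow (290,200) is still locked. Now yellow.

Request:
play_rows(moves=[{"dx": -0.2,"dy": 0,"dz": 0,"ax": 0,"ay": 0,"az": 0,"hand": 1},{"dx": -0.2,"dy": 0,"dz": 4,"ax": 0,"ay": 0,"az": 0,"hand": 1},{"dx": -0.2,"dy": 0,"dz": 7,"ax": 0,"ay": 0,"az": 0,"hand": 1},{"dx": -0.2,"dy": 0,"dz": 7,"ax": 0,"ay": 0,"az": 0,"hand": 1},{"dx": -0.2,"dy": 0,"dz": 7,"ax": 0,"ay": 0,"az": 0,"hand": 1}])

```text
t: 6.7
tcp_pos: [0.6847, -0.0709, 0.1842]
eef_rot: [-0.659, 0.752, -0.001, 0.001]
force: [-0.4, 0.2, 0.2]
gripper_width: 0.0868
gripper_force: 0.0
```

```bash
python3 -c "
from h import *
move(C(.0355,-.015,.184),172.4)"
```

```text
t 6.7 d cm [0.27 0.04 0.02] a deg [-0.1 -0.   0. ] F [-0.4  0.2  0.2]
```

Request:
play_rows(moves=[{"dx": 0.2,"dy": 0,"dz": 0,"ax": 0,"ay": 0,"az": 0,"hand": 0},{"dx": 0.2,"dy": 0,"dz": 0,"ax": 0,"ay": 0,"az": 0,"hand": 0},{"dx": 0.2,"dy": 0,"dz": 0,"ax": 0,"ay": 0,"az": 0,"hand": 0},{"dx": 0.2,"dy": 0,"dz": 0,"ax": 0,"ay": 0,"az": 0,"hand": 0},{"dx": 0.2,"dy": 0,"dz": 0,"ax": 0,"ay": 0,"az": 0,"hand": 0},{"dx": 0.2,"dy": 0,"dz": 0,"ax": 0,"ay": 0,"az": 0,"hand": 0},{"dx": 0.2,"dy": 0,"dz": 0,"ax": 0,"ay": 0,"az": 0,"hand": 0},{"dx": 0.2,"dy": 0,"dz": 0,"ax": 0,"ay": 0,"az": 0,"hand": 0}], newtons=25)

```text
t: 7.7
tcp_pos: [0.6834, -0.0735, 0.1829]
eef_rot: [-0.658, 0.753, -0.0, 0.0]
force: [-2.8, -0.1, 2.1]
gripper_width: 0.028
gripper_force: 25.0
```

Request:
play_rows(moves=[{"dx": 0,"dy": 0,"dz": 0,"ax": 0,"ay": 0,"az": 0,"hand": 1},{"dx": 0,"dy": 0,"dz": 0,"ax": 0,"ay": 0,"az": 0,"hand": 1},{"dx": 0,"dy": 0,"dz": 0,"ax": 0,"ay": 0,"az": 0,"hand": 1},{"dx": 0,"dy": 0,"dz": 0,"ax": 0,"ay": 0,"az": 0,"hand": 1},{"dx": 0,"dy": 0,"dz": -3,"ax": 0,"ay": 0,"az": 0,"hand": 1},{"dx": 0,"dy": 0,"dz": -7,"ax": 0,"ay": 0,"az": 0,"hand": 1},{"dx": 0,"dy": 0,"dz": -7,"ax": 0,"ay": 0,"az": 0,"hand": 1}])

```text
t: 8.57
tcp_pos: [0.6855, -0.0737, 0.2576]
eef_rot: [-0.658, 0.753, -0.003, 0.003]
force: [0.0, -0.2, -0.0]
gripper_width: 0.0846
gripper_force: 0.0
```

```bash
python3 - <<'E'
from near import *
move(C(0,-.07,.24),172.4)
print(manip.sense()["joint_positions"])
for cam in("side","wrist"):
  im=vision.read_camera(cam); P,ok=cloud(im)
  hsv=cv2.cvtColor(im["color"],cv2.COLOR_RGB2HSV).reshape(-1,3)
  Q=R.from_euler('z',.1334).apply(P-[.6491,-.0545,0])-[.0016,.0008,0]
  for n,a,b,y in (("b",100,125,.045),("y",15,35,-.015),("green",45,85,-.07)):
    m=ok&(hsv[:,1]>120)&(hsv[:,0]>a)&(hsv[:,0]<b)&(Q[:,2]>.195)&(Q[:,2]<.22)&(abs(Q[:,1]-y)<.02)&(abs(Q[:,0])<.05); print(cam,n,m.sum(),np.median(Q[m],0))
E
```

```text
t 8.57 d cm [5.5  3.72 1.72] a deg [-0.5  0.1 -0. ] F [ 0.  -0.2 -0. ]
[ 0.1275  0.4739  0.2358  0.0015 -1.3237 -0.261 ]
side b 46 [0.025  0.0383 0.2067]
side y 57 [ 0.0251 -0.0213  0.2071]
side green 27 [-0.0033 -0.0753  0.2036]
wrist b 568 [0.0277 0.0409 0.2093]
wrist y 1069 [ 0.0277 -0.0164  0.2091]
wrist green 569 [ 0.0008 -0.0699  0.206 ]
```

Both catches measure 19 mm back and have stayed there. Next is the grip post.

Request:
play_rows(moves=[{"dx": 5.5,"dy": 3.7,"dz": 1.5,"ax": 0,"ay": 0,"az": 0,"hand": 1},{"dx": 5.5,"dy": 3.7,"dz": 1.5,"ax": 0,"ay": 0,"az": 0,"hand": 1},{"dx": 5.5,"dy": 3.7,"dz": 1.5,"ax": 0,"ay": 0,"az": 0,"hand": 1},{"dx": 5.5,"dy": 3.7,"dz": 1.5,"ax": 0,"ay": 0,"az": 0,"hand": 1}])

```text
t: 9.18
tcp_pos: [0.6401, -0.1225, 0.2377]
eef_rot: [-0.659, 0.752, -0.0, 0.0]
force: [0.1, 0.4, -0.3]
gripper_width: 0.087
gripper_force: 0.0
```

```bash
python3 -c "
from h import *
move(C(0,-.07,.156),172.4)"
```

```text
t 9.18 d cm [ 0.07 -0.14  8.17] a deg [-0.  0. -0.] F [ 0.1  0.4 -0.3]
```

Request:
play_rows(moves=[{"dx": 0,"dy": -0.1,"dz": 4,"ax": 0,"ay": 0,"az": 0,"hand": 1},{"dx": 0,"dy": -0.1,"dz": 8,"ax": 0,"ay": 0,"az": 0,"hand": 1},{"dx": 0,"dy": -0.1,"dz": 8,"ax": 0,"ay": 0,"az": 0,"hand": 1},{"dx": 0,"dy": -0.1,"dz": 8,"ax": 0,"ay": 0,"az": 0,"hand": 0},{"dx": 0,"dy": -0.1,"dz": 8,"ax": 0,"ay": 0,"az": 0,"hand": 0},{"dx": 0,"dy": -0.1,"dz": 8,"ax": 0,"ay": 0,"az": 0,"hand": 0},{"dx": 0,"dy": -0.1,"dz": 8,"ax": 0,"ay": 0,"az": 0,"hand": 0},{"dx": 0,"dy": -0.1,"dz": 8,"ax": 0,"ay": 0,"az": 0,"hand": 0}], newtons=40)

```text
t: 10.18
tcp_pos: [0.6404, -0.1233, 0.1582]
eef_rot: [-0.658, 0.753, -0.0, 0.0]
force: [1.0, -0.4, 0.1]
gripper_width: 0.045
gripper_force: 0.0
```

Request:
play_rows(moves=[{"dx": 0,"dy": 0,"dz": 0,"ax": 0,"ay": 0,"az": 0,"hand": 0},{"dx": 0,"dy": 0,"dz": 0,"ax": 0,"ay": 0,"az": 0,"hand": 0}])

```text
t: 10.42
tcp_pos: [0.6404, -0.1232, 0.1578]
eef_rot: [-0.658, 0.753, 0.0, -0.0]
force: [-0.3, -0.2, 0.2]
gripper_width: 0.0249
gripper_force: 0.0
```

```bash
python3 - <<'E'
from h import *
move(C(0,-.07,.156),172.4)
# tool-frame rows: tool y=-carrier x, tool x=-carrier y ; rotation az=+theta
for th in range(6,97,6):
    a=np.radians(th); print(th,"dx",round(-15.5*(1-np.cos(a)),2),"dy",round(15.5*np.sin(a),2))
E
```

```text
t 10.43 d cm [-0.01 -0.11  0.18] a deg [ 0.  -0.  -0.1] F [-0.3 -0.2  0.2]
6 dx -0.08 dy 1.62
12 dx -0.34 dy 3.22
18 dx -0.76 dy 4.79
24 dx -1.34 dy 6.3
30 dx -2.08 dy 7.75
36 dx -2.96 dy 9.11
42 dx -3.98 dy 10.37
48 dx -5.13 dy 11.52
54 dx -6.39 dy 12.54
60 dx -7.75 dy 13.42
66 dx -9.2 dy 14.16
72 dx -10.71 dy 14.74
78 dx -12.28 dy 15.16
84 dx -13.88 dy 15.42
90 dx -15.5 dy 15.5
96 dx -17.12 dy 15.42
```

Request:
play_rows(moves=[{"dx": 0,"dy": 0,"dz": 0,"ax": 0,"ay": 0,"az": 0,"hand": 0},{"dx": 0,"dy": 0,"dz": 0,"ax": 0,"ay": 0,"az": 0,"hand": 0},{"dx": 0,"dy": 0,"dz": 0,"ax": 0,"ay": 0,"az": 0,"hand": 0}])

```text
t: 10.8
tcp_pos: [0.6406, -0.1232, 0.1578]
eef_rot: [-0.658, 0.753, -0.0, 0.0]
force: [0.7, -0.6, -0.8]
gripper_width: 0.0154
gripper_force: 40.0
```

Gripped at 16 mm. Swing the first 24° gently, then check.

Request:
play_rows(moves=[{"dx": 0,"dy": 0.8,"dz": 0,"ax": 0,"ay": 0,"az": 3,"hand": 0},{"dx": -0.1,"dy": 1.6,"dz": 0,"ax": 0,"ay": 0,"az": 6,"hand": 0},{"dx": -0.35,"dy": 3.2,"dz": 0,"ax": 0,"ay": 0,"az": 12,"hand": 0},{"dx": -0.75,"dy": 4.8,"dz": 0,"ax": 0,"ay": 0,"az": 18,"hand": 0},{"dx": -1.35,"dy": 6.3,"dz": 0,"ax": 0,"ay": 0,"az": 24,"hand": 0},{"dx": -1.35,"dy": 6.3,"dz": 0,"ax": 0,"ay": 0,"az": 24,"hand": 0}])

```text
t: 11.55
tcp_pos: [0.5792, -0.1012, 0.1578]
eef_rot: [-0.488, 0.873, 0.0, -0.0]
force: [0.9, -0.6, -2.5]
gripper_width: 0.0149
gripper_force: 40.0
```

```bash
python3 - <<'E'
from h import *
s=manip.sense(); p=R.from_euler('z',.1334).apply(s["tcp_pos"]-C(0,.085,0)); print(p,np.hypot(*p[:2]),np.degrees(np.arctan2(-p[0],-p[1])),s["force"],s["torque"],s["gripper_width"])
# rows from theta0=24, tool axes at 24
for th in range(30,97,6):
    a,b=np.radians(th),np.radians(24); d=15.5*np.array([np.sin(a)-np.sin(b),np.cos(a)-np.cos(b)]) # (-x, -y) carrier = tool(y,x) at 0
    x=d[1];y=d[0]; c,s_=np.cos(b),np.sin(b)
    print(th-24,"dx",round(c*x+s_*y,2),"dy",round(-s_*x+c*y,2))
E
```

```text
[-0.06464688 -0.14140762  0.15779084] 0.15548419698408042 24.568309753524066 [ 0.9041489  -0.64843402 -2.519955  ] [-0.32956757 -0.42638467  0.03171433] 0.014860625424474541
6 dx -0.08 dy 1.62
12 dx -0.34 dy 3.22
18 dx -0.76 dy 4.79
24 dx -1.34 dy 6.3
30 dx -2.08 dy 7.75
36 dx -2.96 dy 9.11
42 dx -3.98 dy 10.37
48 dx -5.13 dy 11.52
54 dx -6.39 dy 12.54
60 dx -7.75 dy 13.42
66 dx -9.2 dy 14.16
72 dx -10.71 dy 14.74
```

Request:
play_rows(moves=[{"dx": -0.08,"dy": 1.62,"dz": 0,"ax": 0,"ay": 0,"az": 6,"hand": 0},{"dx": -0.34,"dy": 3.22,"dz": 0,"ax": 0,"ay": 0,"az": 12,"hand": 0},{"dx": -0.76,"dy": 4.79,"dz": 0,"ax": 0,"ay": 0,"az": 18,"hand": 0},{"dx": -1.34,"dy": 6.3,"dz": 0,"ax": 0,"ay": 0,"az": 24,"hand": 0},{"dx": -2.08,"dy": 7.75,"dz": 0,"ax": 0,"ay": 0,"az": 30,"hand": 0},{"dx": -2.96,"dy": 9.11,"dz": 0,"ax": 0,"ay": 0,"az": 36,"hand": 0},{"dx": -2.96,"dy": 9.11,"dz": 0,"ax": 0,"ay": 0,"az": 36,"hand": 0}])

```text
t: 12.42
tcp_pos: [0.5175, -0.0286, 0.1578]
eef_rot: [-0.196, 0.981, -0.0, -0.001]
force: [0.4, -3.0, -1.7]
gripper_width: 0.0153
gripper_force: 40.0
```

```bash
python3 - <<'E'
from h import *
s=manip.sense(); p=R.from_euler('z',.1334).apply(s["tcp_pos"]-C(0,.085,0)); print(p,np.hypot(*p[:2]),np.degrees(np.arctan2(-p[0],-p[1])),s["force"],s["torque"],s["gripper_width"])
E
```

```text
[-0.13550473 -0.07761598  0.15778032] 0.15615944580223626 60.196277289090645 [ 0.35132644 -3.03774086 -1.69115005] [-0.69744899 -0.14152815  0.01448976] 0.015297433267766879
```

Past the dome; 30° more, then hold.

Request:
play_rows(moves=[{"dx": -0.08,"dy": 1.62,"dz": 0,"ax": 0,"ay": 0,"az": 6,"hand": 0},{"dx": -0.34,"dy": 3.22,"dz": 0,"ax": 0,"ay": 0,"az": 12,"hand": 0},{"dx": -0.76,"dy": 4.79,"dz": 0,"ax": 0,"ay": 0,"az": 18,"hand": 0},{"dx": -1.34,"dy": 6.3,"dz": 0,"ax": 0,"ay": 0,"az": 24,"hand": 0},{"dx": -2.08,"dy": 7.75,"dz": 0,"ax": 0,"ay": 0,"az": 30,"hand": 0},{"dx": -2.08,"dy": 7.75,"dz": 0,"ax": 0,"ay": 0,"az": 30,"hand": 0},{"dx": -2.08,"dy": 7.75,"dz": 0,"ax": 0,"ay": 0,"az": 30,"hand": 0},{"dx": -2.08,"dy": 7.75,"dz": 0,"ax": 0,"ay": 0,"az": 30,"hand": 0}])

```text
t: 13.42
tcp_pos: [0.5068, 0.0502, 0.1577]
eef_rot: [0.066, 0.998, -0.0, -0.001]
force: [-4.0, -2.7, 2.1]
gripper_width: 0.0147
gripper_force: 40.0
```

```bash
python3 - <<'E'
from h import *
s=manip.sense(); p=R.from_euler('z',.1334).apply(s["tcp_pos"]-C(0,.085,0)); print(p,np.hypot(*p[:2]),np.degrees(np.arctan2(-p[0],-p[1])),s["force"],s["gripper_width"],abs(s["joint_vel"]).max(),s["t"])
im=vision.read_camera("side"); cv2.imwrite("pics/s3.png",cv2.resize(im["color"][120:320,160:420,::-1],None,fx=3,fy=3))
E
```

```text
[-0.15656384 -0.00093094  0.15773235] 0.15656660637113418 89.65932085308843 [-4.01606553 -2.69398941  2.09549116] 0.014746569509745235 0.0021468906847703696 13.425
```

View pics/s3.png

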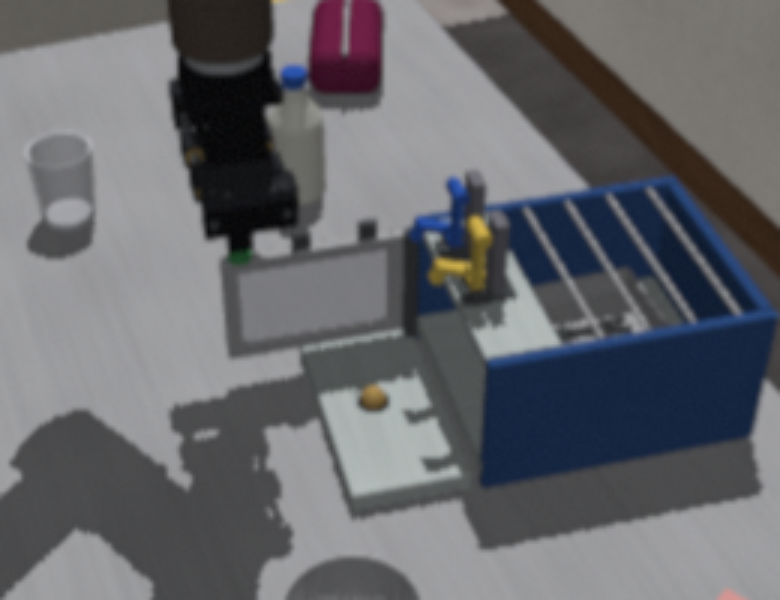

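The picture shows the gate (315,290) swung out to a right angle and held by the post at (240,255). Both catches are back against their posts (460,205 and 480,250), and the bystanders are untouched.

```bash
python3 -c "
from h import *
print(manip.job_done())"
```

```text
the job is handed in; nothing more can be done
None
```

The job is handed in at about 13.5 s: the blue catch, then the yellow one, were squeezed and stayed back; the gate is held steady by its post at about 90°, and the tray, bottle, bowl and cup were left alone.

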